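# Return the reagent bottles to their colour-matched coasters

### The job

Put the four reagent bottles back on the chamber bench's coasters: each bottle goes on the coaster of the same colour as its cap, standing upright and centred on the black circle. Set each one down gently, do not drop it, and leave the flask and the beaker standing where they are.

Things in the scene. Friction and masses are not known exactly. Their poses are not given: they have to be found in the camera images.
- bottle_blue: Reagent bottle of white plastic with a blue screw cap and a blue band round its body; closed, round, standing upright, loose, 100 to 250 g. Straight body 52 mm across from the underside up to 60 mm, then a shoulder and a narrower cap 42 mm across; 84 mm tall in all. Origin: centre of the underside; z up along its axis.
- bottle_yellow: Reagent bottle of amber glass with a yellow screw cap and a yellow band round its body; closed, round, standing upright, loose, 100 to 250 g. Straight body 46 mm across from the underside up to 66 mm, then a shoulder and a narrower cap 36 mm across; 90 mm tall in all. Origin: centre of the underside; z up along its axis.
- bottle_green: Reagent bottle of white plastic with a green screw cap and a green band round its body; closed, round, standing upright, loose, 100 to 250 g. Straight body 48 mm across from the underside up to 52 mm, then a shoulder and a narrower cap 38 mm across; 74 mm tall in all. Origin: centre of the underside; z up along its axis.
- bottle_red: Reagent bottle of amber glass with a red screw cap and a red band round its body; closed, round, standing upright, loose, 100 to 250 g. Straight body 56 mm across from the underside up to 46 mm, then a shoulder and a narrower cap 46 mm across; 66 mm tall in all. Origin: centre of the underside; z up along its axis.
- coaster_blue: Flat round blue plastic coaster fixed to the bench, 84 mm across and 6 mm thick, with a thin black circle 60 mm across drawn in the middle of its flat top. Origin: centre of its underside, on the bench; its top lies 6 mm above; z up.
- coaster_yellow: Flat round yellow plastic coaster fixed to the bench, 84 mm across and 6 mm thick, with a thin black circle 60 mm across drawn in the middle of its flat top. Origin: centre of its underside, on the bench; its top lies 6 mm above; z up.
- coaster_green: Flat round green plastic coaster fixed to the bench, 84 mm across and 6 mm thick, with a thin black circle 60 mm across drawn in the middle of its flat top. Origin: centre of its underside, on the bench; its top lies 6 mm above; z up.
- coaster_red: Flat round red plastic coaster fixed to the bench, 84 mm across and 6 mm thick, with a thin black circle 60 mm across drawn in the middle of its flat top. Origin: centre of its underside, on the bench; its top lies 6 mm above; z up.
- flask: Conical glass flask with a black stopper, 64 mm across at the foot, 112 mm tall, loose and empty, standing among the bottles; it stays where it is. Origin: centre of the underside; z up.
- beaker: Small clear open plastic beaker, about 52 mm across and 65 mm tall, loose and empty, standing among the bottles; it stays where it is. Origin: centre of the underside; z up.

How it is judged:
By the outcome, as a careful person would: the job done as asked, in the order asked, and still so for the second after the job is handed in, with the robot touching nothing.
It also fails if it takes over 120 s, if anything falls off the work surface, if the arm or the gripper's body presses on something with over 40 N, if the wrist force passes 120 N, or if a joint passes its speed limit or range.

### The arm

A 6-joint arm with a two-finger parallel gripper is mounted at the origin on the work surface. World frame = base frame: x ahead of the robot, y to its left, z up, the work surface at z = 0. Lengths are in mm, angles in rad, forces in N, time in s.
With the tool pointing down it reaches from about 275 to 1000 mm from the base axis. Payload 8.4 kg.
Tool frame: the origin (TCP) lies on the centre line of the jaws, within the pads' length; the fingertips stand 17 mm ahead of it and the grasp point (between the pads) lies 2 mm behind it; z points along the fingers, y is the line along which they close (so a half turn about z gives the same grasp; the last joint's range is limited). The gripper opens to 85 mm and grips with 20 to 120 N. Pads are 22 mm wide; open, the fingers measure 114 mm over their backs; the gripper's body (76 mm by 85 mm) begins 54 mm behind the grasp point. The pads swing forward as they close: fully open they stand 13 mm farther back than shut.
Start: joints at [-1.327, 0.353, 1.633, -0, 1.155, -0.002], TCP at [152.081, -606.217, 213.381] pointing down, gripper open.
Joint ranges: [-2.63, 2.63], [-0.92, 2.1], [0.06, 2.66], [-1.3, 4.44], [0, 2.69], [-3.02, 3.02]. Speed limits (rad/s): [2.22, 2.22, 2.79, 3.14, 3.14, 3.14].

### API

Orientations are given as [roll, pitch, yaw] about the fixed x, y, z axes, in that order (R = Rz(yaw) Ry(pitch) Rx(roll)).
In Python, from rig import r, eyes gives the robot as it stands. The module is installed in compiled form; this text tells all that it offers.
- The arm moves only by the shell command python3 -m inch 'ROWS' [FORCE]. ROWS is JSON, a list of rows, each a list of 7 numbers: the shift along the tool's x, y, z in m, then the turn, a rotation vector about the tool's x, y, z in degrees, then the closure, from -1 (fully open) to 1 (shut). In form: [[x, y, z, rx, ry, rz, gripper], ...]. A call has 1 to 8 rows; each row shifts and turns the commanded pose from where the row before left it, along the tool's axes as they then stand; what a row does not reach is not made up. A row lasts 1/10 s, in which the tool goes at most 50 mm and 8.59 degrees, less where a joint would pass 70% of its speed; a pose out of reach is approached as far as the arm can. A call with a gripper value outside its range is refused whole. The fingers move at their own pace and stop on an object; FORCE is the grip in N (left out, the last holds). Time passes only in rows, so rows that do not move let the fingers close. It gives the time, the measured TCP pose, the force, the opening and the grip force at its end, in the units of the state.
- r.sense(): the state, without advancing time (a new reading comes with each control period).
- eyes.grab_frame(name): name is "scene" or "top"; returns a dict with "img" (400x640x3 uint8, blue, green, red), "fx", "fy", "cx", "cy" (pixels), "R" (3x3) and "t" (3): a world point X has camera coordinates R X + t. Camera axes: x right, y down, z forward; pixel columns grow to the right and rows downward; lengths in mm; the calibration is good to about 2 mm. A picture is of the moment at which its call begins. There is no depth.
- r.sign_off(): hands the job in; it is judged then, once.
The state is a dict: "clock": time; "qpos": joint angles; "qvel": joint speeds; "joint_efforts": joint torques, N m; "eef_pos": TCP position; "tcp_rot": TCP orientation; "contact_force": force on the tool from outside, world axes, zero at the start; "wrist_torque": the same for the moment, N m; "opening": opening from 0.0 (shut) to 1.0 (fully open); "grasp_force": force on a finger pad.
Only numpy, scipy, OpenCV 4.12 (cv2) and the standard library are available. Lean on these libraries where they do the work, as an engineer would, in place of code of your own. Each camera call takes 0.05 s, during which the arm holds its last target. There are 200 camera calls.

## Working session

There is one attempt and no reset: what is moved stays moved. The work goes in short steps, Python scripts to look and compute and a shell command to move; the robot and the scene stay as the last step left them, time stands still between calls to the robot, and variables do not carry over. Pictures are saved under pics/ and viewed, at most 14 in all, crops included, and the job is handed in when it is done.

```bash
mkdir -p pics; python3 - <<'E'
from rig import r,eyes
import cv2
s=r.sense();print({k:s[k] for k in s})
for n in("scene","top"):
    f=eyes.grab_frame(n);cv2.imwrite(f"pics/{n}0.png",f["img"]);print(n,f["fx"],f["fy"],f["cx"],f["cy"],f["R"],f["t"])
E
```

```text
{'clock': 0.0, 'qpos': array([-1.32740934e+00,  3.53661059e-01,  1.63415163e+00,  1.24267282e-05,
        1.15519566e+00, -2.41042595e-03]), 'qvel': array([ 4.57798692e-04, -1.12569720e-03, -5.61926590e-04,  9.35305114e-05,
        1.40262724e-03,  4.72910735e-05]), 'joint_efforts': array([-1.45315375e-03, -6.05251694e+01, -3.42064404e+01, -1.38254691e-04,
        9.36479919e-03, -4.78537061e-06]), 'eef_pos': array([ 151.95559555, -605.71911676,  212.64614993]), 'tcp_rot': array([-3.14017698e+00, -1.47741799e-05,  2.45792377e-01]), 'contact_force': array([-0.67654727,  0.47676154,  0.06174038]), 'wrist_torque': array([-0.01858713, -0.00955737,  0.04929409]), 'grasp_force': 0.0, 'opening': 0.9989161924890722}
scene 450.8363908024815 450.8363908024815 330.94406107699314 202.8887891499387 [[ 0.85291098  0.52169229  0.01949414]
 [ 0.34592177 -0.53678943 -0.76954222]
 [-0.39099999  0.66309446 -0.63829832]] [-425.97002145 -144.59474051 1392.92669112]
top 467.77237615074915 467.77237615074915 309.07534106486787 202.96378630846212 [[ 0.00271089 -0.9999636  -0.00809045]
 [-0.99542558 -0.00192575 -0.09552071]
 [ 0.09550165  0.00831238 -0.99539456]] [   5.07573532  502.14716463 1232.10600965]
```

View pics/scene0.png

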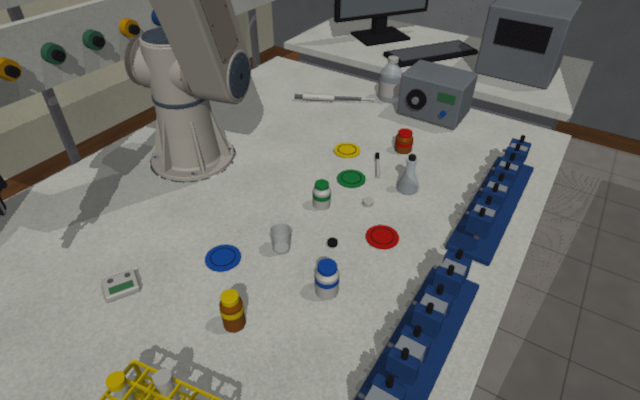

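View pics/top0.png

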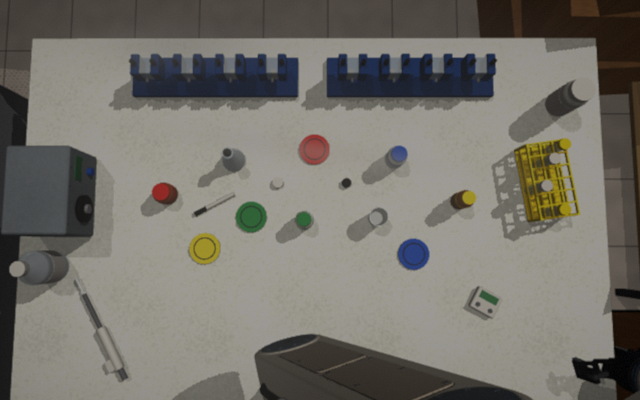

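```bash
cat > h.py <<'E'
import cv2,numpy as np
from rig import r,eyes
HUE={'blue':(105,125),'yellow':(20,32),'green':(55,85),'red':(0,6)}
def blobs(img,c,amin=25):
    h=cv2.cvtColor(img,cv2.COLOR_BGR2HSV);lo,hi=HUE[c]
    m=cv2.inRange(h,(lo,110,60),(hi,255,255))
    if c=='red': m|=cv2.inRange(h,(174,110,60),(180,255,255))
    cs,_=cv2.findContours(m,cv2.RETR_EXTERNAL,cv2.CHAIN_APPROX_NONE);o=[]
    for k in cs:
        k=cv2.convexHull(k);M=cv2.moments(k)
        if M['m00']>amin:o.append((M['m10']/M['m00'],M['m01']/M['m00'],M['m00'],cv2.boundingRect(k)))
    return o
def ray(f,u,v):
    R=np.array(f['R']);t=np.array(f['t'])
    return -R.T@t,R.T@np.array([(u-f['cx'])/f['fx'],(v-f['cy'])/f['fy'],1])
def plane(f,u,v,z):
    o,d=ray(f,u,v);return o+d*(z-o[2])/d[2]
def tri(fa,a,fb,b):
    o1,d1=ray(fa,*a);o2,d2=ray(fb,*b)
    s=np.linalg.lstsq(np.c_[d1,-d2],o2-o1,rcond=None)[0];p,q=o1+s[0]*d1,o2+s[1]*d2
    return (p+q)/2,np.linalg.norm(p-q)
E
python3 - <<'E'
from h import *
np.set_printoptions(precision=1,suppress=True)
F={n:eyes.grab_frame(n) for n in('scene','top')}
for n in F:
  for c in HUE:
    for b in blobs(F[n]['img'],c):
        print(n,c,np.round(b[:3],1),b[3],plane(F[n],b[0],b[1],6)[:2],'z70',plane(F[n],b[0],b[1],70)[:2])
a=cv2.resize(F['top']['img'][130:275,140:490],None,fx=2.25,fy=2.25,interpolation=cv2.INTER_CUBIC)
cv2.imwrite('pics/crop.png',a)
E
```

```text
scene blue [364.2 389.9  44.5] (360, 386, 9, 9) [ 807.3 -388.3] z70 [ 819.7 -420.4]
scene blue [326.6 283.5 146. ] (315, 280, 24, 9) [ 618.9 -214. ] z70 [ 646.7 -260.3]
scene blue [326.9 267.  250.5] (318, 259, 19, 17) [ 593.5 -172. ] z70 [ 623.4 -221.8]
scene blue [222.5 257.7 706. ] (205, 245, 36, 27) [ 371.  -278.8] z70 [ 419.2 -319.8]
scene blue [  452.9   281.6 13493.5] (371, 139, 162, 261) [856.4 -56.7] z70 [ 864.7 -116. ]
scene blue [442.2 113.3  27. ] (439, 110, 7, 7) [553.1 679.8] z70 [586.3 560.1]
scene blue [154.7  17.7  42.5] (152, 11, 8, 14) [-1091.4   828.5] z70 [-923.3  696.6]
scene yellow [ 148.2  384.8 2739.5] (99, 359, 124, 41) [ 471.  -587.4] z70 [ 510.9 -603.1]
scene yellow [232.1 312.3 265. ] (220, 304, 24, 17) [ 493.2 -385.5] z70 [ 531.4 -417.7]
scene yellow [229.5 298.  269.5] (220, 289, 20, 19) [ 463.7 -359.9] z70 [ 504.3 -394.3]
scene yellow [346.5 150.  297. ] (334, 143, 26, 15) [384.8 281.5] z70 [431.8 194.5]
scene yellow [  9.2  69.4 373. ] (0, 58, 21, 23) [-1067.9    47.7] z70 [-901.7  -20.1]
scene yellow [128.1  27.3 257.5] (119, 19, 20, 19) [-1084.2   6
[... 2659 characters left out ...]
 54, 19, 23) [ 892.1 -277. ] z70 [ 866.4 -263.2]
top yellow [204.2 248.1 720. ] (189, 233, 31, 31) [380.7 289.8] z70 [380.8 274.9]
top yellow [468.  197.5 147. ] (461, 191, 15, 14) [ 519.6 -425.9] z70 [ 512.7 -404.7]
top yellow [ 547.5  179.5 4207.5] (514, 138, 66, 84) [ 569.4 -643.4] z70 [ 559.9 -611.1]
top green [303.7 219.  115.5] (298, 213, 13, 13) [460.2  21. ] z70 [456.2  19.7]
top green [250.8 216.5 636.5] (237, 202, 29, 30) [466.7 164.8] z70 [462.4 156.3]
top red [172.2 193.   64. ] (170, 185, 6, 17) [530.5 381. ] z70 [523.  361.6]
top red [160.7 191.6 240.5] (152, 183, 19, 18) [534.4 412.6] z70 [526.7 391.5]
top red [314. 149. 640.] (300, 135, 29, 29) [653.3  -6.9] z70 [639.7  -6.7]
```

View pics/crop.png

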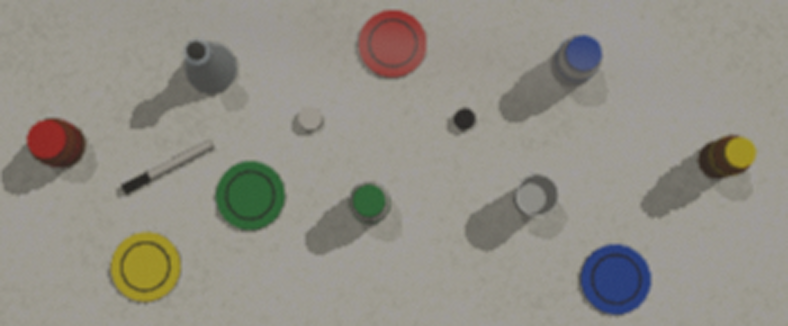

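```bash
python3 - <<'E'
from h import *
np.set_printoptions(precision=1,suppress=True)
F={n:eyes.grab_frame(n) for n in('scene','top')}
H={'blue':84,'yellow':90,'green':74,'red':66};D={'blue':42,'yellow':36,'green':38,'red':46}
G={'blue':(399.3,153.9),'yellow':(468,197.5),'green':(303.7,219),'red':(160.7,191.6)}
G2={'blue':(326.9,267),'yellow':(229.5,298),'green':(321,184.5),'red':(404.7,132.9)}
def cap(n,c,g):
    f=F[n];h=cv2.cvtColor(f['img'],cv2.COLOR_BGR2HSV);lo,hi=HUE[c]
    m=cv2.inRange(h,(max(lo-8,0),85 if n=='top' else 110,60),(hi+8,255,255))
    if c=='red': m=cv2.inRange(h,(0,150,90),(8,255,255))|cv2.inRange(h,(172,150,90),(180,255,255))
    _,L,s,cen=cv2.connectedComponentsWithStats(m)
    i=L[int(round(g[1])),int(round(g[0]))];return cen[i],s[i]
for c in H:
    a,s=cap('top',c,G[c]);b,s2=cap('scene',c,G2[c])
    p,e=tri(F['top'],a,F['scene'],b)
    print(c,a,s[2:],s2[2:],'top',[plane(F['top'],*a,z)[:2] for z in (H[c],H[c]-8)],'scene',plane(F['scene'],*b,H[c]-8)[:2],'tri',p,e)
E
```

```text
blue [399.1 152.8] [ 15  15 171] [ 19  17 273] top [array([ 626.8, -226. ]), array([ 628.5, -227.5])] scene [ 626.1 -226.6] tri [ 627.5 -227.6   77.8] 1.388112243841519
yellow [465.3 198.2] [ 21  18 267] [ 25  43 854] top [array([ 508.7, -391. ]), array([ 509.5, -393.6])] scene [ 535.2 -420.8] tri [ 513.9 -404.    47.9] 2.055989269907817
green [303.5 218.7] [ 14  14 149] [ 13  10 113] top [array([456.7,  19.9]), array([457.2,  20.1])] scene [455.5  19.5] tri [456.5  19.6  66.4] 1.7354193479121598
red [161.1 191.2] [ 19  18 247] [ 13   9 102] top [array([528.1, 391.9]), array([529.1, 394.5])] scene [527.8 395. ] tri [528.6 394.   58.9] 0.8040669392852251
```

```bash
python3 -m inch '[[0,0,0,0,0,7.04,-1],[0,0,0,0,0,7.04,-1],[0,0,0,0,0,0,-1]]'; python3 -m inch '[[0.042,-0.024,0,0,0,0,-1],[0.042,-0.024,0,0,0,0,-1],[0.042,-0.024,0,0,0,0,-1],[0.042,-0.024,0,0,0,0,-1],[0.042,-0.024,0,0,0,0,-1],[0.042,-0.024,0,0,0,0,-1],[0.042,-0.024,0,0,0,0,-1],[0,0,0,0,0,0,-1]]'
```

```text
clock: 0.6
eef_pos: [152.1, -606.2, 213.3]
tcp_rot: [-3.142, 0.0, -0.002]
contact_force: [0.1, -0.1, 0.8]
opening: 1.003
grasp_force: 0.0
clock: 1.4
eef_pos: [450.7, -435.2, 213.4]
tcp_rot: [-3.141, -0.002, 0.008]
contact_force: [-0.3, -0.2, 0.3]
opening: 0.998
grasp_force: 0.0
```

```bash
python3 - <<'E'
from h import *
np.set_printoptions(precision=1,suppress=True)
f=eyes.grab_frame('top');g=cv2.cvtColor(f['img'],cv2.COLOR_BGR2GRAY)
for c,(u,v) in dict(blue=(413,254),yellow=(204,248),green=(251,216.5),red=(314,149)).items():
    k=6;u0,v0=int(u)-17,int(v)-17;p=cv2.resize(g[v0:v0+35,u0:u0+35],None,fx=k,fy=k,interpolation=cv2.INTER_CUBIC)
    P=np.array([(x,y) for y in range(p.shape[0]) for x in range(p.shape[1]) if 8*k<np.hypot(x/k-u+u0,y/k-v+v0)<13*k])
    # radial darkest point per angle
    cx,cy=(u-u0+.5)*k-.5,(v-v0+.5)*k-.5;pts=[]
    for a in np.linspace(0,2*np.pi,120,endpoint=False):
        rr=np.arange(9*k,13*k,.5);X=(cx+rr*np.cos(a)).astype(np.float32);Y=(cy+rr*np.sin(a)).astype(np.float32)
        s=cv2.remap(p,X[None],Y[None],1)[0];i=s.argmin();pts.append((X[i],Y[i]))
    e=cv2.fitEllipse(np.float32(pts));uu=(e[0][0]+.5)/k-.5+u0;vv=(e[0][1]+.5)/k-.5+v0
    print(c,uu,vv,np.array(e[1])/k,plane(f,uu,vv,6))
E
```

```text
blue 413.4383239746094 253.6115379333496 [20.8 21.3] [ 367.5 -274.9    6. ]
yellow 204.16183217366537 248.03548177083334 [20.8 21.3] [380.9 289.8   6. ]
green 250.73119990030924 216.36443710327148 [20.6 20.9] [466.9 165.    6. ]
red 314.12101491292316 148.70946629842123 [20.4 20.5] [654.   -7.1   6. ]
```

```bash
python3 -m inch '[[0.03,-0.016,0,0,0,0,-1],[0.03,-0.016,0,0,0,0,-1],[0,0,0,0,0,0,-1],[0,0,0,0,0,0,-1],[0,0,0,0,0,0,-1]]'
```

```text
clock: 1.95
eef_pos: [504.7, -407.0, 213.3]
tcp_rot: [3.142, 0.001, 0.0]
contact_force: [-0.6, -0.1, 0.4]
opening: 0.996
grasp_force: 0.0
```

```bash
python3 -m inch '[[0.007,-0.006,0.03,0,0,0,-1],[0,0,0.04,0,0,0,-1],[0,0,0.02,0,0,0,-1],[0,0,0,0,0,0,-1],[0,0,0,0,0,0,-1]]'; python3 - <<'E'
from h import *
f=eyes.grab_frame('scene');cv2.imwrite('pics/y1.png',cv2.resize(f['img'][200:360,130:350],None,fx=3,fy=3))
E
```

```text
clock: 2.45
eef_pos: [512.4, -401.0, 123.9]
tcp_rot: [3.142, 0.0, -0.001]
contact_force: [0.4, -0.9, 1.3]
opening: 1.002
grasp_force: 0.0
```

View pics/y1.png

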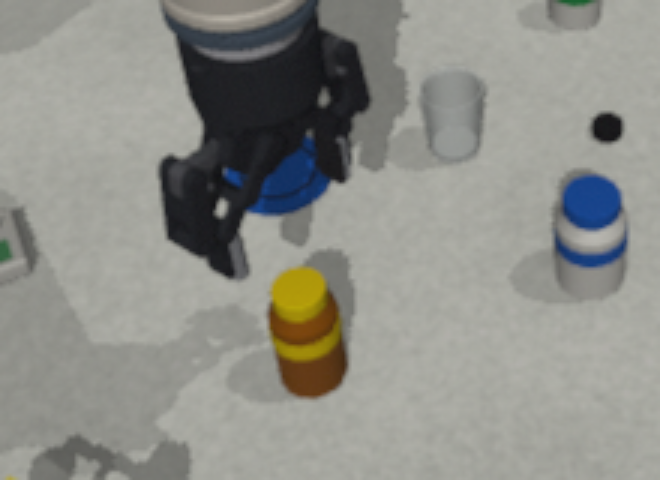

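```bash
python3 - <<'E'
from h import *
np.set_printoptions(precision=0,suppress=True)
f=eyes.grab_frame('scene')
for X in [(512.4,-401,120),(512.4,-401+42,120),(512.4,-401-42,120),(511.5,-400.7,90),(511.5,-400.7,0)]:
    p=f['R']@np.array(X)+f['t'];u=f['fx']*p[0]/p[2]+f['cx'];v=f['fy']*p[1]/p[2]+f['cy'];print(X,np.array([(u-130)*3,(v-200)*3]))
E
```

```text
(512.4, -401, 120) [291. 256.]
(512.4, -359, 120) [335. 214.]
(512.4, -443, 120) [245. 302.]
(511.5, -400.7, 90) [297. 286.]
(511.5, -400.7, 0) [313. 370.]
```

```bash
python3 -m inch '[[0,0,0.03,0,0,0,-1],[0,0,0.02,0,0,0,-1],[0,0,0,0,0,0,-1],[0,0,0,0,0,0,-1]]'; python3 - <<'E'
from h import *
f=eyes.grab_frame('scene');g=eyes.grab_frame('top')
cv2.imwrite('pics/y2.png',np.hstack([cv2.resize(f['img'][240:350,180:280],None,fx=4,fy=4),cv2.resize(g['img'][150:260,400:500],None,fx=4,fy=4)]))
E
```

```text
clock: 2.95
eef_pos: [513.6, -400.8, 74.8]
tcp_rot: [3.141, -0.001, 0.0]
contact_force: [0.0, -0.5, 0.7]
opening: 0.996
grasp_force: 0.0
```

View pics/y2.png

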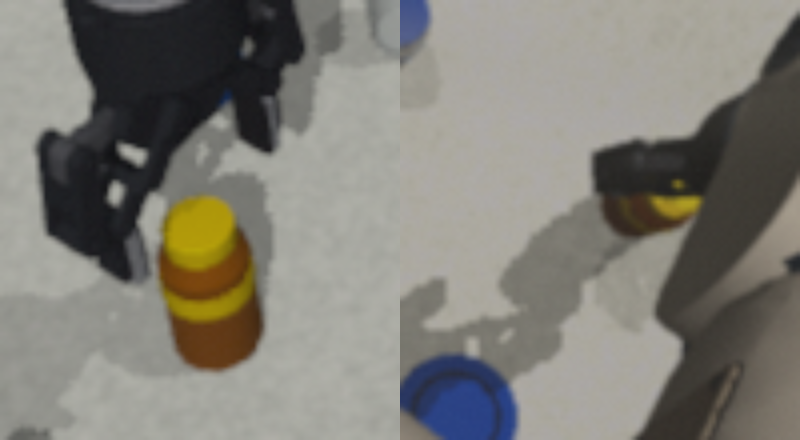

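```bash
python3 - <<'E'
from h import *
np.set_printoptions(precision=0,suppress=True)
f=eyes.grab_frame('scene');g=eyes.grab_frame('top')
def pr(f,X):
    p=f['R']@np.array(X)+f['t'];return np.array([f['fx']*p[0]/p[2]+f['cx'],f['fy']*p[1]/p[2]+f['cy']])
print('tri back',tri(g,(449.5,192),f,(255,252)))
for z in (70,100,130):
  for dx in(-11,11):print(z,dx,'top',(pr(g,(513.6+dx,-401+57,z))-[400,150])*4+[400,0])
for z in (65,75,90,105):
    print(z,'scene',(pr(f,(513.6,-401+42,z))-[180,240])*4,(pr(f,(513.6,-401-42,z))-[180,240])*4)
for u,v in ((247.5,277),(213.5,309.5)): print([plane(f,u,v,z) for z in (71,95)])
for b in blobs(f['img'],'yellow'):print(b)
E
```

```text
tri back (array([ 520., -330.,  153.]), np.float64(8.688748740153306))
70 -11 top [578. 205.]
70 11 top [578. 172.]
100 -11 top [592. 201.]
100 11 top [591. 166.]
130 -11 top [606. 196.]
130 11 top [605. 160.]
65 scene [260. 199.] [145. 316.]
75 scene [258. 186.] [142. 304.]
90 scene [255. 166.] [138. 284.]
105 scene [252. 146.] [133. 264.]
[array([ 500., -334.,   71.]), array([ 515., -349.,   95.])]
[array([ 498., -432.,   71.]), array([ 513., -444.,   95.])]
(148.1814199671473, 384.79333211656626, 2739.5, (99, 359, 124, 41))
(232.0461059190031, 312.3582554517134, 267.5, (220, 304, 24, 17))
(229.40489296636085, 297.91009174311927, 272.5, (220, 289, 20, 19))
(346.503367003367, 149.9882154882155, 297.0, (334, 143, 26, 15))
(9.259555555555554, 69.37955555555556, 375.0, (0, 58, 21, 23))
(123.76767676767676, 27.525252525252522, 115.5, (119, 19, 11, 18))
```

```bash
python3 -m inch '[[-0.001,0,0.03,0,0,0,-1],[0,0,0.008,0,0,0,-1],[0,0,0,0,0,0,-1],[0,0,0,0,0,0,-1]]'; python3 - <<'E'
from h import *
f=eyes.grab_frame('scene')
cv2.imwrite('pics/y3.png',cv2.resize(f['img'][240:350,180:280],None,fx=5,fy=5))
E
```

```text
clock: 3.55
eef_pos: [512.4, -400.4, 36.1]
tcp_rot: [3.141, -0.0, 0.0]
contact_force: [-0.0, 0.5, -0.8]
opening: 1.0
grasp_force: 0.0
```

View pics/y3.png

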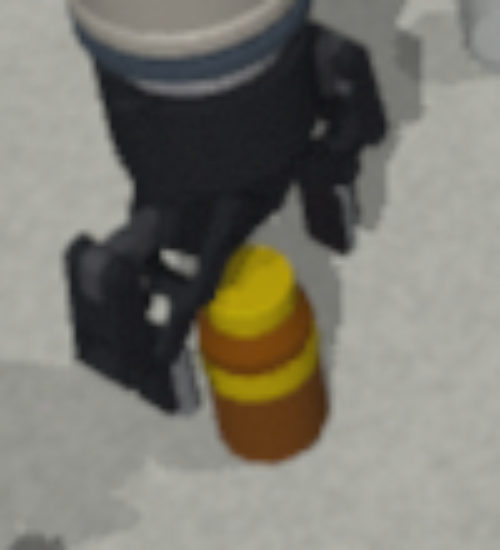

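```bash
python3 -m inch '[[0,0,-0.003,0,0,0,0.0],[0,0,0,0,0,0,0.0],[0,0,0,0,0,0,0.0],[0,0,0,0,0,0,0.0],[0,0,0,0,0,0,0.3],[0,0,0,0,0,0,0.3],[0,0,0,0,0,0,0.3],[0,0,0,0,0,0,0.3]]' 30; python3 - <<'E'
from h import *
f=eyes.grab_frame('scene')
cv2.imwrite('pics/y4.png',cv2.resize(f['img'][240:350,180:280],None,fx=5,fy=5))
E
```

```text
clock: 4.4
eef_pos: [512.6, -400.5, 39.4]
tcp_rot: [3.141, -0.001, 0.0]
contact_force: [-0.2, 1.9, 6.3]
opening: 0.515
grasp_force: 29.9
```

View pics/y4.png

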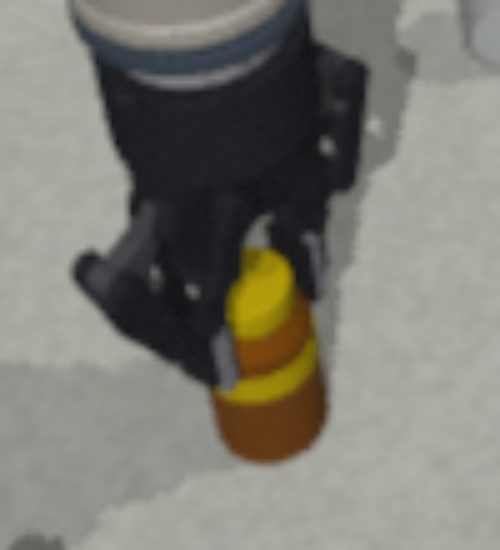

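```bash
python3 -m inch '[[0,0,0,0,0,0,0.6],[0,0,0,0,0,0,0.6],[0,0,-0.01,0,0,0,0.6],[0,0,-0.03,0,0,0,0.6],[0,0,-0.04,0,0,0,0.6],[0,0,-0.04,0,0,0,0.6],[0,0,-0.03,0,0,0,0.6],[0,0,-0.01,0,0,0,0.6]]' 40; python3 -m inch '[[0,-0.015,0,0,0,0,0.6],[-0.008,-0.03,0,0,0,0,0.6],[-0.008,-0.04,0,0,0,0,0.6],[-0.008,-0.04,0,0,0,0,0.6],[-0.008,-0.04,0,0,0,0,0.6],[-0.008,-0.04,0,0,0,0,0.6],[-0.008,-0.04,0,0,0,0,0.6],[-0.008,-0.04,0,0,0,0,0.6]]';python3 -m inch '[[-0.008,-0.04,0,0,0,0,0.6],[-0.008,-0.04,0,0,0,0,0.6],[-0.008,-0.04,0,0,0,0,0.6],[-0.008,-0.04,0,0,0,0,0.6],[-0.008,-0.04,0,0,0,0,0.6],[-0.008,-0.04,0,0,0,0,0.6],[-0.008,-0.04,0,0,0,0,0.6],[-0.008,-0.04,0,0,0,0,0.6]]';python3 -m inch '[[-0.008,-0.04,0,0,0,0,0.6],[-0.004,-0.03,0,0,0,0,0.6],[0,-0.01,0,0,0,0,0.6],[0,0,0,0,0,0,0.6],[0,0,0,0,0,0,0.6]]'
```

```text
clock: 5.25
eef_pos: [513.4, -401.3, 202.5]
tcp_rot: [3.138, -0.004, 0.0]
contact_force: [0.1, -1.2, -2.1]
opening: 0.509
grasp_force: 41.4
clock: 6.05
eef_pos: [453.7, -112.7, 196.4]
tcp_rot: [-3.14, 0.003, -0.0]
contact_force: [0.1, 0.6, -1.7]
opening: 0.509
grasp_force: 41.4
clock: 6.85
eef_pos: [389.5, 205.9, 196.6]
tcp_rot: [3.14, 0.003, 0.0]
contact_force: [0.6, -0.7, -1.2]
opening: 0.509
grasp_force: 41.4
clock: 7.35
eef_pos: [379.1, 283.6, 197.3]
tcp_rot: [3.14, 0.002, 0.001]
contact_force: [0.1, -0.3, -0.7]
opening: 0.507
grasp_force: 41.5
```

```bash
python3 - <<'E'
from h import *
np.set_printoptions(precision=1,suppress=True)
f=eyes.grab_frame('scene');s=r.sense();print(s['eef_pos'])
for b in blobs(f['img'],'yellow'):
    if 250<b[0]<420: print(b,plane(f,*b[:2],240),plane(f,*b[:2],193))
cv2.imwrite('pics/y5.png',cv2.resize(f['img'][60:190,280:410],None,fx=4,fy=4))
E
```

```text
[379.4 283.4 197.6]
(346.503367003367, 149.9882154882155, 297.0, (334, 143, 26, 15)) [556.7 -36.6 240. ] [522.2  27.3 193. ]
(347.67311827956985, 93.06021505376343, 77.5, (340, 90, 16, 7)) [419.7 207.7 240. ] [373.4 292.6 193. ]
(351.063670411985, 79.5880149812734, 44.5, (348, 75, 7, 10)) [385.5 286.7 240. ] [336.2 378.4 193. ]
```

View pics/y5.png

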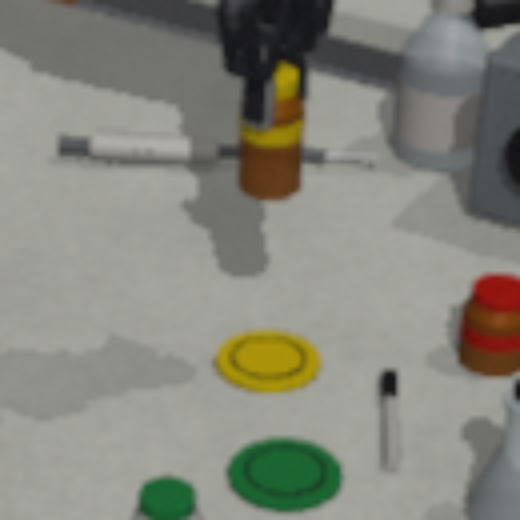

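```bash
python3 -m inch '[[0.0025,-0.0063,0.02,0,0,0,0.6],[0,0,0.035,0,0,0,0.6],[0,0,0.035,0,0,0,0.6],[0,0,0.03,0,0,0,0.6],[0,0,0.02,0,0,0,0.6],[0,0,0.005,0,0,0,0.6],[0,0,0,0,0,0,0.6],[0,0,0,0,0,0,0.6]]'
```

```text
clock: 8.2
eef_pos: [383.3, 291.0, 54.3]
tcp_rot: [-3.141, -0.001, -0.001]
contact_force: [-0.3, 0.3, -1.1]
opening: 0.506
grasp_force: 41.5
```

```bash
python3 -m inch '[[-0.001,0.0005,0.004,0,0,0,0.6],[0,0,0.002,0,0,0,0.6],[0,0,0,0,0,0,0.6],[0,0,0,0,0,0,0.6]]';python3 -m inch '[[0,0,0.001,0,0,0,0.6],[0,0,0,0,0,0,0.6]]';python3 -m inch '[[0,0,0.001,0,0,0,0.6],[0,0,0,0,0,0,0.6]]'
```

```text
clock: 8.6
eef_pos: [381.6, 290.7, 47.6]
tcp_rot: [-3.141, -0.0, 0.0]
contact_force: [0.3, 0.7, -1.8]
opening: 0.509
grasp_force: 41.5
clock: 8.8
eef_pos: [381.5, 290.6, 46.4]
tcp_rot: [-3.142, 0.0, 0.0]
contact_force: [0.0, -1.5, -1.2]
opening: 0.513
grasp_force: 41.5
clock: 9.0
eef_pos: [381.8, 290.7, 45.6]
tcp_rot: [-3.141, -0.0, 0.0]
contact_force: [-0.9, 0.3, 1.7]
opening: 0.508
grasp_force: 41.8
```

```bash
python3 -m inch '[[0,0,0.0005,0,0,0,0.6],[0,0,0,0,0,0,0.6]]'; python3 -m inch '[[0,0,0,0,0,0,-0.3],[0,0,0,0,0,0,-1],[0,0,0,0,0,0,-1],[0,0,0,0,0,0,-1],[0,0,0,0,0,0,-1]]' 20;  python3 -m inch '[[0,0,-0.01,0,0,0,-1],[0,0,-0.03,0,0,0,-1],[0,0,-0.04,0,0,0,-1],[0,0,-0.04,0,0,0,-1],[0,0,-0.04,0,0,0,-1],[0,0,-0.01,0,0,0,-1],[0,0,0,0,0,0,-1]]'; python3 - <<'E'
from h import *
np.set_printoptions(precision=1,suppress=True)
f=eyes.grab_frame('scene');g=eyes.grab_frame('top')
for n,f in(('scene',f),('top',g)):
  for b in blobs(f['img'],'yellow'):
    p=plane(f,*b[:2],88)
    if abs(p[0]-381)<70 and abs(p[1]-290)<70:print(n,b,p)
cv2.imwrite('pics/y6.png',np.hstack([cv2.resize(eyes.grab_frame('scene')['img'][90:190,300:400],None,fx=4,fy=4),cv2.resize(g['img'][200:300,155:255],None,fx=4,fy=4)]))
E
```

```text
clock: 9.2
eef_pos: [381.9, 290.9, 45.5]
tcp_rot: [-3.141, -0.001, 0.0]
contact_force: [-1.3, 0.4, 8.9]
opening: 0.508
grasp_force: 42.4
clock: 9.7
eef_pos: [381.5, 290.6, 44.8]
tcp_rot: [3.142, 0.0, 0.0]
contact_force: [0.0, 0.1, -0.6]
opening: 0.998
grasp_force: 0.0
clock: 10.4
eef_pos: [382.4, 291.3, 217.1]
tcp_rot: [-3.139, -0.003, 0.0]
contact_force: [0.1, -0.7, -1.0]
opening: 1.0
grasp_force: 0.0
scene (347.3205944798301, 137.53715498938428, 78.5, (341, 134, 14, 8)) [413.6 229.4  88. ]
scene (347.9429824561403, 126.0877192982456, 76.0, (343, 122, 11, 9)) [382.1 288.2  88. ]
top (204.75562001450325, 248.070340826686, 689.5, (191, 233, 29, 31)) [380.9 269.3  88. ]
```

View pics/y6.png

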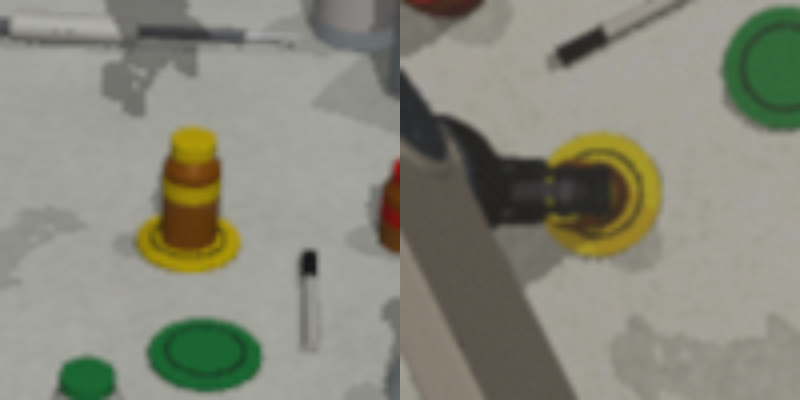

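```bash
python3 -m inch '[[0.03,-0.02,0,0,0,0,-1],[0.035,-0.025,0,0,0,0,-1],[0.035,-0.025,0,0,0,0,-1],[0.03,-0.02,0,0,0,0,-1],[0.017,-0.0135,0,0,0,0,-1],[0,0,0,0,0,0,-1],[0,0,0,0,0,0,-1]]'; python3 - <<'E'
from h import *
np.set_printoptions(precision=1,suppress=True)
print(r.sense()['eef_pos'])
g=eyes.grab_frame('top')
h=cv2.cvtColor(g['img'],cv2.COLOR_BGR2HSV);m=cv2.inRange(h,(15,110,60),(35,255,255))
cv2.imwrite('pics/y7.png',cv2.resize(g['img'][215:280,160:250],None,fx=6,fy=6))
E
```

```text
clock: 11.25
eef_pos: [527.4, 393.3, 212.5]
tcp_rot: [3.139, 0.003, 0.0]
contact_force: [-0.3, 0.2, 0.1]
opening: 1.0
grasp_force: 0.0
[527.4 393.3 212.5]
```

View pics/y7.png

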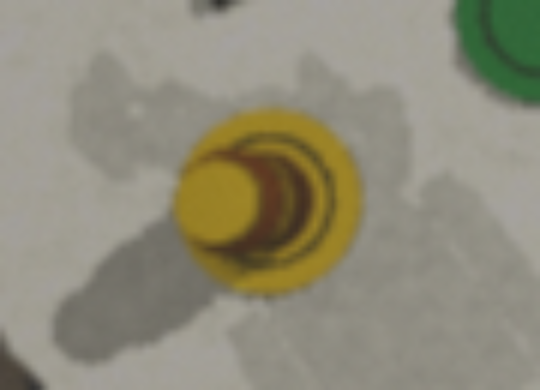

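```bash
python3 -m inch '[[0.001,-0.001,0.02,0,0,0,-1],[0,0,0.04,0,0,0,-1],[0,0,0.04,0,0,0,-1],[0,0,0.03,0,0,0,-1],[0,0,0.025,0,0,0,-1],[0,0,0.02,0,0,0,-1],[0,0,0.01,0,0,0,-1],[0,0,0.003,0,0,0,-1]]' 30; python3 -m inch '[[0,0,0,0,0,0,-1],[0,0,0,0,0,0,0],[0,0,0,0,0,0,0.3],[0,0,0,0,0,0,0.3],[0,0,0,0,0,0,0.6],[0,0,0,0,0,0,0.6],[0,0,0,0,0,0,0.6]]' 40
```

```text
clock: 12.1
eef_pos: [528.3, 394.2, 26.0]
tcp_rot: [3.14, 0.002, 0.0]
contact_force: [-0.1, -0.1, 0.1]
opening: 0.998
grasp_force: 0.0
clock: 12.8
eef_pos: [530.1, 395.6, 28.3]
tcp_rot: [-3.14, -0.001, 0.0]
contact_force: [-1.5, -1.1, 6.5]
opening: 0.557
grasp_force: 34.7
```

```bash
python3 -m inch '[[0,0,0,0,0,0,0.6],[0,0,0,0,0,0,0.6]]'; python3 - <<'E'
from h import *
f=eyes.grab_frame('scene')
cv2.imwrite('pics/r1.png',cv2.resize(f['img'][80:180,350:460],None,fx=5,fy=5))
E
```

```text
clock: 13.0
eef_pos: [530.1, 395.6, 28.3]
tcp_rot: [-3.14, -0.001, 0.0]
contact_force: [-1.4, -0.8, 6.9]
opening: 0.559
grasp_force: 34.7
```

View pics/r1.png

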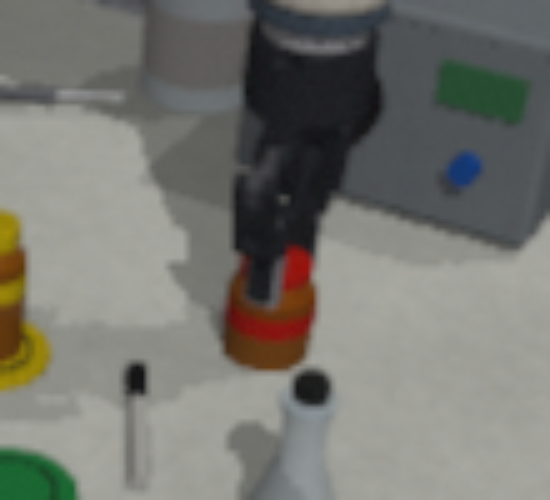

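```bash
python3 -m inch '[[0,0,0,0,0,0,0],[0,0,0,0,0,0,-1],[0,0,0,0,0,0,-1],[0,0,0,0,0,0,-1]]' 20; python3 - <<'E'
from h import *
f=eyes.grab_frame('scene')
for b in blobs(f['img'],'red'):print(np.round(b[:3],1),plane(f,*b[:2],58).round(1))
E
python3 -m inch '[[0,0,0.006,0,0,0,-1],[0,0,0.004,0,0,0,-1],[0,0,0,0,0,0,-1],[0,0,0,0,0,0,-1]]' 20
```

```text
clock: 13.45
eef_pos: [529.6, 395.1, 27.0]
tcp_rot: [-3.142, -0.0, 0.0]
contact_force: [0.3, -0.2, 0.6]
opening: 0.995
grasp_force: 0.0
[381.8 236.7 591.5] [675.8 -63.5  58. ]
[403.3 143.7  87.5] [549.5 335.2  58. ]
[407.3 133.1  50.5] [534.5 398.9  58. ]
clock: 13.9
eef_pos: [529.3, 395.0, 16.5]
tcp_rot: [3.141, 0.001, 0.0]
contact_force: [0.3, 0.2, -0.0]
opening: 0.997
grasp_force: 0.0
```

```bash
python3 -m inch '[[-0.0008,0.001,0.006,0,0,0,-1],[0,0,0.003,0,0,0,-1],[0,0,0,0,0,0,-1],[0,0,0,0,0,0,-1]]' 20;python3 -m inch '[[0,0,0.002,0,0,0,-1],[0,0,0,0,0,0,-1]]' 20; python3 - <<'E'
from h import *
f=eyes.grab_frame('scene')
cv2.imwrite('pics/r2.png',cv2.resize(f['img'][80:180,350:460],None,fx=5,fy=5))
E
```

```text
clock: 14.3
eef_pos: [528.7, 394.0, 7.7]
tcp_rot: [3.141, 0.0, -0.0]
contact_force: [-0.7, 0.2, -0.2]
opening: 1.0
grasp_force: 0.0
clock: 14.5
eef_pos: [528.7, 394.1, 5.8]
tcp_rot: [3.142, 0.0, 0.0]
contact_force: [0.4, -0.6, 0.5]
opening: 0.998
grasp_force: 0.0
```

View pics/r2.png

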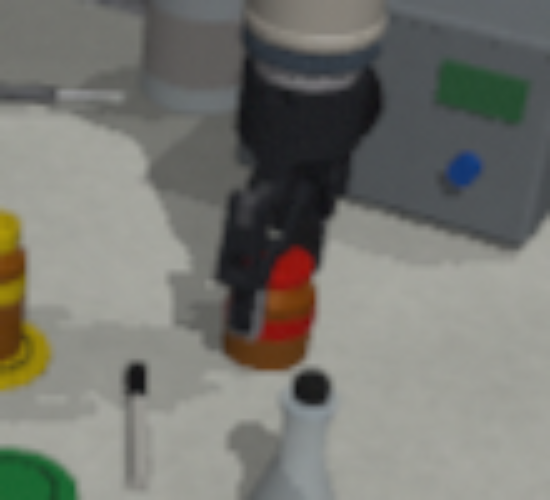

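```bash
python3 -m inch '[[0,0,0,0,0,0,0],[0,0,0,0,0,0,0.2],[0,0,0,0,0,0,0.4],[0,0,0,0,0,0,0.6],[0,0,0,0,0,0,0.6],[0,0,0,0,0,0,0.6]]' 40
```

```text
clock: 15.15
eef_pos: [528.9, 394.3, 6.5]
tcp_rot: [-3.141, -0.0, 0.0]
contact_force: [-1.7, -0.4, 4.7]
opening: 0.639
grasp_force: 42.3
```

```bash
python3 -m inch '[[0,0,-0.01,0,0,0,0.6],[0,0,-0.03,0,0,0,0.6],[0,0,-0.04,0,0,0,0.6],[0,0,-0.04,0,0,0,0.6],[0,0,-0.03,0,0,0,0.6],[0,0,-0.015,0,0,0,0.6],[0,0,0,0,0,0,0.6]]'; python3 -m inch '[[0.005,0.015,0,0,0,0,0.6],[0.01,0.035,0,0,0,0,0.6],[0.014,0.045,0,0,0,0,0.6],[0.014,0.045,0,0,0,0,0.6],[0.014,0.045,0,0,0,0,0.6],[0.014,0.045,0,0,0,0,0.6],[0.014,0.045,0,0,0,0,0.6],[0.014,0.045,0,0,0,0,0.6]]';python3 -m inch '[[0.014,0.04,0,0,0,0,0.6],[0.008,0.025,0,0,0,0,0.6],[0.004,0.016,0,0,0,0,0.6],[0,0,0,0,0,0,0.6],[0,0,0,0,0,0,0.6],[0,0,0,0,0,0,0.6]]'
```

```text
clock: 15.85
eef_pos: [529.7, 394.8, 173.3]
tcp_rot: [-3.139, -0.003, 0.0]
contact_force: [0.2, -0.7, -2.0]
opening: 0.638
grasp_force: 42.8
clock: 16.65
eef_pos: [626.5, 71.1, 168.4]
tcp_rot: [3.141, 0.004, -0.0]
contact_force: [1.1, 0.4, -1.5]
opening: 0.64
grasp_force: 42.7
clock: 17.25
eef_pos: [653.1, -5.7, 170.3]
tcp_rot: [-3.141, 0.001, 0.001]
contact_force: [-0.3, -0.1, -0.9]
opening: 0.639
grasp_force: 42.8
```

```bash
python3 -m inch '[[0.001,0.0013,0.02,0,0,0,0.6],[0,0,0.035,0,0,0,0.6],[0,0,0.035,0,0,0,0.6],[0,0,0.03,0,0,0,0.6],[0,0,0.02,0,0,0,0.6],[0,0,0.01,0,0,0,0.6],[0,0,0,0,0,0,0.6],[0,0,0,0,0,0,0.6]]';python3 -m inch '[[0,0,0.003,0,0,0,0.6],[0,0,0,0,0,0,0.6],[0,0,0,0,0,0,0.6]]'
```

```text
clock: 18.05
eef_pos: [655.4, -7.6, 21.8]
tcp_rot: [-3.142, -0.001, 0.001]
contact_force: [0.8, 0.5, -1.0]
opening: 0.639
grasp_force: 42.7
clock: 18.35
eef_pos: [655.1, -8.2, 18.6]
tcp_rot: [3.142, -0.001, 0.0]
contact_force: [0.1, 0.6, -0.7]
opening: 0.631
grasp_force: 42.8
```

```bash
python3 -m inch '[[-0.0007,-0.001,0.003,0,0,0,0.6],[0,0,0.001,0,0,0,0.6],[0,0,0,0,0,0,0.6]]';python3 -m inch '[[0,0,0.001,0,0,0,0.6],[0,0,0,0,0,0,0.6]]';python3 -m inch '[[0,0,0.001,0,0,0,0.6],[0,0,0,0,0,0,0.6]]'
```

```text
clock: 18.65
eef_pos: [653.8, -7.2, 13.6]
tcp_rot: [-3.142, 0.0, 0.0]
contact_force: [0.1, -0.3, -0.5]
opening: 0.641
grasp_force: 42.8
clock: 18.85
eef_pos: [654.0, -7.2, 12.8]
tcp_rot: [-3.142, 0.0, 0.0]
contact_force: [0.4, 0.5, -1.7]
opening: 0.637
grasp_force: 42.8
clock: 19.05
eef_pos: [654.1, -7.2, 12.5]
tcp_rot: [-3.142, -0.0, 0.0]
contact_force: [-1.1, 0.4, 5.3]
opening: 0.639
grasp_force: 43.3
```

```bash
python3 -m inch '[[0,0,0,0,0,0,0],[0,0,0,0,0,0,-1],[0,0,0,0,0,0,-1],[0,0,0,0,0,0,-1],[0,0,0,0,0,0,-1]]' 20;  python3 -m inch '[[0,0,-0.01,0,0,0,-1],[0,0,-0.03,0,0,0,-1],[0,0,-0.04,0,0,0,-1],[0,0,-0.04,0,0,0,-1],[0,0,-0.03,0,0,0,-1],[0,0,-0.01,0,0,0,-1],[0,0,0,0,0,0,-1]]'; python3 -m inch '[[-0.003,0.02,0,0,0,0,-1],[-0.005,0.04,0,0,0,0,-1],[-0.005,0.045,0,0,0,0,-1],[-0.005,0.045,0,0,0,0,-1],[-0.005,0.04,0,0,0,0,-1],[-0.003,0.03,0,0,0,0,-1],[0,0,0,0,0,0,-1],[0,0,0,0,0,0,-1]]'
```

```text
clock: 19.55
eef_pos: [654.1, -7.2, 11.8]
tcp_rot: [-3.142, 0.0, 0.0]
contact_force: [-0.5, 0.6, 0.2]
opening: 1.003
grasp_force: 0.0
clock: 20.25
eef_pos: [655.0, -7.2, 173.9]
tcp_rot: [3.142, -0.003, 0.0]
contact_force: [1.1, 0.3, -1.1]
opening: 0.998
grasp_force: 0.0
clock: 21.05
eef_pos: [626.9, -227.3, 169.8]
tcp_rot: [-3.14, 0.003, -0.002]
contact_force: [-0.7, 0.4, -0.1]
opening: 1.0
grasp_force: 0.0
```

```bash
python3 - <<'E'
from h import *
f=eyes.grab_frame('scene');g=eyes.grab_frame('top');print(r.sense()['eef_pos'].round(1))
for n,f in(('scene',f),('top',g)):
  for b in blobs(f['img'],'red'):print(n,np.round(b[:3],1),b[3],plane(f,*b[:2],64).round(1))
  for b in blobs(f['img'],'blue'):
    p=plane(f,*b[:2],76).round(1)
    if abs(p[0]-630)<60 and abs(p[1]+227)<60:print(n,'blue',np.round(b[:3],1),p)
g=g['img'][130:175,290:335];h=cv2.cvtColor(g,cv2.COLOR_BGR2HSV)
print(h[19,::2].tolist())
E
```

```text
[ 627.5 -226.1  170.6]
scene [381.5 236.8 584. ] (366, 224, 33, 25) [677.8 -70.1  64. ]
scene [383.8 217.6 195. ] (375, 211, 19, 14) [652.4  -7.1  64. ]
scene blue [326.6 283.5 146. ] [ 649.3 -264.7   76. ]
scene blue [326.9 267.  250.5] [ 626.2 -226.5   76. ]
top [316.5 159.  107. ] (305, 154, 22, 10) [614.2 -13.1  64. ]
top [315.3 143.6 350. ] (301, 135, 28, 18) [655.2  -9.9  64. ]
[[21, 22, 163], [21, 22, 165], [19, 22, 166], [20, 23, 164], [21, 26, 126], [5, 93, 126], [4, 90, 128], [11, 50, 103], [10, 51, 104], [5, 92, 127], [2, 117, 155], [3, 122, 155], [2, 120, 153], [2, 121, 154], [3, 122, 155], [2, 117, 150], [7, 80, 115], [7, 78, 115], [3, 117, 139], [2, 123, 156], [21, 20, 164], [20, 14, 165], [21, 20, 165]]
```

```bash
python3 -m inch '[[0,0.001,0.02,0,0,0,-1],[0,0,0.035,0,0,0,-1],[0,0,0.035,0,0,0,-1],[0,0,0.03,0,0,0,-1],[0,0,0.02,0,0,0,-1],[0,0,0,0,0,0,-1],[0,0,0,0,0,0,-1]]';python3 -m inch '[[0,0,0.004,0,0,0,-1],[0,0,0.002,0,0,0,-1],[0,0,0,0,0,0,-1]]';python3 -m inch '[[0,0,0.002,0,0,0,-1],[0,0,0.002,0,0,0,-1],[0,0,0,0,0,0,-1]]'
```

```text
clock: 21.85
eef_pos: [628.2, -227.1, 31.9]
tcp_rot: [-3.141, 0.001, 0.001]
contact_force: [-0.2, 0.9, 0.6]
opening: 1.003
grasp_force: 0.0
clock: 22.15
eef_pos: [628.4, -228.2, 26.5]
tcp_rot: [3.141, -0.001, 0.0]
contact_force: [-0.8, -0.1, -1.0]
opening: 1.0
grasp_force: 0.0
clock: 22.45
eef_pos: [627.9, -228.2, 21.7]
tcp_rot: [-3.141, 0.0, -0.0]
contact_force: [0.1, 0.1, -0.4]
opening: 0.997
grasp_force: 0.0
```

```bash
python3 -m inch '[[-0.0005,-0.001,0.002,0,0,0,-1],[0,0,0,0,0,0,-1]]'; python3 -m inch '[[0,0,0,0,0,0,0],[0,0,0,0,0,0,0.2],[0,0,0,0,0,0,0.4],[0,0,0,0,0,0,0.6],[0,0,0,0,0,0,0.6],[0,0,0,0,0,0,0.6]]' 40
```

```text
clock: 22.65
eef_pos: [627.3, -227.0, 19.6]
tcp_rot: [-3.141, 0.0, 0.0]
contact_force: [0.0, 0.5, -0.3]
opening: 0.997
grasp_force: 0.0
clock: 23.25
eef_pos: [627.9, -227.3, 20.4]
tcp_rot: [3.141, -0.001, -0.0]
contact_force: [0.0, 1.7, 5.2]
opening: 0.59
grasp_force: 42.3
```

```bash
python3 -m inch '[[0,0,-0.01,0,0,0,0.6],[0,0,-0.03,0,0,0,0.6],[0,0,-0.04,0,0,0,0.6],[0,0,-0.04,0,0,0,0.6],[0,0,-0.03,0,0,0,0.6],[0,0,-0.01,0,0,0,0.6],[0,0,0,0,0,0,0.6]]'; python3 -m inch '[[-0.02,0.003,0,0,0,0,0.6],[-0.035,0.007,0,0,0,0,0.6],[-0.045,0.008,0,0,0,0,0.6],[-0.045,0.008,0,0,0,0,0.6],[-0.045,0.008,0,0,0,0,0.6],[-0.04,0.008,0,0,0,0,0.6],[-0.02,0.004,0,0,0,0,0.6],[-0.01,0.0016,0,0,0,0,0.6]]';python3 -m inch '[[0,0,0,0,0,0,0.6],[0,0,0,0,0,0,0.6],[0,0,0,0,0,0,0.6]]'
```

```text
clock: 23.95
eef_pos: [628.1, -227.4, 181.2]
tcp_rot: [3.141, -0.002, 0.0]
contact_force: [0.2, 0.1, -1.3]
opening: 0.593
grasp_force: 42.2
clock: 24.75
eef_pos: [364.7, -274.1, 178.1]
tcp_rot: [-3.139, 0.003, -0.001]
contact_force: [0.0, 0.1, -1.2]
opening: 0.589
grasp_force: 42.2
clock: 25.05
eef_pos: [368.6, -274.7, 179.6]
tcp_rot: [-3.141, -0.0, 0.001]
contact_force: [-0.2, -0.1, -1.6]
opening: 0.59
grasp_force: 42.2
```

```bash
python3 -m inch '[[-0.0005,0,0.02,0,0,0,0.6],[0,0,0.035,0,0,0,0.6],[0,0,0.035,0,0,0,0.6],[0,0,0.03,0,0,0,0.6],[0,0,0.02,0,0,0,0.6],[0,0,0.006,0,0,0,0.6],[0,0,0,0,0,0,0.6],[0,0,0,0,0,0,0.6]]';python3 -m inch '[[0,0,0.001,0,0,0,0.6],[0,0,0,0,0,0,0.6],[0,0,0,0,0,0,0.6]]'
```

```text
clock: 25.85
eef_pos: [368.0, -275.2, 34.6]
tcp_rot: [3.141, -0.001, 0.0]
contact_force: [0.9, 0.6, -1.1]
opening: 0.59
grasp_force: 42.2
clock: 26.15
eef_pos: [367.4, -275.1, 33.5]
tcp_rot: [3.141, -0.001, 0.0]
contact_force: [-0.7, 0.6, -1.5]
opening: 0.593
grasp_force: 42.2
```

```bash
python3 -m inch '[[0.0004,0,0.003,0,0,0,0.6],[0,0,0.002,0,0,0,0.6],[0,0,0,0,0,0,0.6]]';python3 -m inch '[[0,0,0.001,0,0,0,0.6],[0,0,0,0,0,0,0.6]]';python3 -m inch '[[0,0,0.001,0,0,0,0.6],[0,0,0,0,0,0,0.6]]'
```

```text
clock: 26.45
eef_pos: [367.2, -274.6, 27.6]
tcp_rot: [-3.141, 0.0, 0.0]
contact_force: [-0.7, -0.2, -1.9]
opening: 0.591
grasp_force: 42.2
clock: 26.65
eef_pos: [367.4, -274.8, 26.7]
tcp_rot: [-3.141, 0.0, 0.0]
contact_force: [0.2, -0.5, -1.7]
opening: 0.588
grasp_force: 42.2
clock: 26.85
eef_pos: [367.5, -274.8, 26.3]
tcp_rot: [-3.142, -0.0, 0.0]
contact_force: [-0.8, 1.1, 6.4]
opening: 0.591
grasp_force: 42.9
```

```bash
python3 -m inch '[[0,0,0,0,0,0,0],[0,0,0,0,0,0,-1],[0,0,0,0,0,0,-1],[0,0,0,0,0,0,-1],[0,0,0,0,0,0,-1]]' 20;  python3 -m inch '[[0,0,-0.01,0,0,0,-1],[0,0,-0.03,0,0,0,-1],[0,0,-0.04,0,0,0,-1],[0,0,-0.04,0,0,0,-1],[0,0,-0.03,0,0,0,-1],[0,0,0,0,0,0,-1]]'; python3 -m inch '[[0.007,-0.02,0,0,0,0,-1],[0.013,-0.04,0,0,0,0,-1],[0.015,-0.045,0,0,0,0,-1],[0.014,-0.045,0,0,0,0,-1],[0.014,-0.045,0,0,0,0,-1],[0.013,-0.045,0,0,0,0,-1],[0.009,-0.035,0,0,0,0,-1],[0.004,-0.0196,0,0,0,0,-1]]';python3 -m inch '[[0,0,0,0,0,0,-1],[0,0,0,0,0,0,-1],[0,0,0,0,0,0,-1]]'; python3 - <<'E'
from h import *
f=eyes.grab_frame('scene');g=eyes.grab_frame('top')
for n,f in(('scene',f),('top',g)):
  for c,z,x,y in(('blue',82,367.5,-275),('green',66,456.5,20),('yellow',88,381,290)):
   for b in blobs(f['img'],c):
    p=plane(f,*b[:2],z).round(1)
    if abs(p[0]-x)<60 and abs(p[1]-y)<60:print(n,c,np.round(b[:3],1),p)
E
```

```text
clock: 27.35
eef_pos: [367.5, -274.8, 25.9]
tcp_rot: [3.142, -0.0, 0.0]
contact_force: [0.3, -0.3, -0.3]
opening: 0.999
grasp_force: 0.0
clock: 27.95
eef_pos: [369.6, -276.4, 180.6]
tcp_rot: [3.137, -0.006, 0.0]
contact_force: [-0.4, 0.8, 0.0]
opening: 0.995
grasp_force: 0.0
clock: 28.75
eef_pos: [456.5, 22.4, 175.7]
tcp_rot: [-3.141, 0.0, 0.002]
contact_force: [0.7, -0.4, -0.0]
opening: 1.001
grasp_force: 0.0
clock: 29.05
eef_pos: [455.9, 18.9, 175.7]
tcp_rot: [3.141, 0.001, -0.001]
contact_force: [-0.3, 0.6, -0.3]
opening: 1.002
grasp_force: 0.0
scene blue [222.3 256.9 755.5] [ 426.4 -326.    82. ]
scene blue [217.3 232.7 219.5] [ 366.4 -275.9   82. ]
scene green [321.5 198.1  60. ] [486.7 -27.7  66. ]
scene green [321.  184.5  97.5] [455.4  19.5  66. ]
scene yellow [347.9 126.1  76. ] [382.1 288.2  88. ]
top blue [413.3 253.6 681. ] [ 368.4 -258.4   82. ]
top yellow [204.2 248.1 715.5] [380.9 270.6  88. ]
```

```bash
python3 -m inch '[[0.0005,-0.0008,0.02,0,0,0,-1],[0,0,0.035,0,0,0,-1],[0,0,0.035,0,0,0,-1],[0,0,0.03,0,0,0,-1],[0,0,0.025,0,0,0,-1],[0,0,0.01,0,0,0,-1],[0,0,0,0,0,0,-1],[0,0,0,0,0,0,-1]]';python3 -m inch '[[0,0,0.005,0,0,0,-1],[0,0,0.004,0,0,0,-1],[0,0,0,0,0,0,-1],[0,0,0,0,0,0,-1]]'
```

```text
clock: 29.95
eef_pos: [457.5, 20.3, 21.6]
tcp_rot: [-3.142, -0.001, -0.001]
contact_force: [-1.0, -0.3, -0.5]
opening: 1.004
grasp_force: 0.0
clock: 30.35
eef_pos: [457.0, 20.7, 12.1]
tcp_rot: [-3.142, -0.0, 0.0]
contact_force: [-0.2, 0.6, 0.8]
opening: 0.998
grasp_force: 0.0
```

```bash
python3 -m inch '[[-0.0005,0.0005,0.002,0,0,0,-1],[0,0,0,0,0,0,-1]]'; python3 -m inch '[[0,0,0,0,0,0,0],[0,0,0,0,0,0,0.2],[0,0,0,0,0,0,0.4],[0,0,0,0,0,0,0.6],[0,0,0,0,0,0,0.6],[0,0,0,0,0,0,0.6]]' 40;python3 -m inch '[[0,0,0,0,0,0,0.6]]'
```

```text
clock: 30.55
eef_pos: [456.3, 20.1, 9.8]
tcp_rot: [3.142, 0.0, 0.0]
contact_force: [0.5, 0.3, 0.9]
opening: 0.997
grasp_force: 0.0
clock: 31.15
eef_pos: [456.5, 20.1, 10.2]
tcp_rot: [3.142, -0.0, 0.0]
contact_force: [-1.5, -0.3, 6.0]
opening: 0.545
grasp_force: 40.5
clock: 31.25
eef_pos: [456.5, 20.1, 10.2]
tcp_rot: [3.142, -0.0, 0.0]
contact_force: [-1.9, 0.5, 5.6]
opening: 0.542
grasp_force: 40.5
```

```bash
python3 -m inch '[[0,0,-0.01,0,0,0,0.6],[0,0,-0.03,0,0,0,0.6],[0,0,-0.04,0,0,0,0.6],[0,0,-0.03,0,0,0,0.6],[0,0,-0.01,0,0,0,0.6],[0,0,0,0,0,0,0.6]]'; python3 -m inch '[[0.001,-0.015,0,0,0,0,0.6],[0.002,-0.03,0,0,0,0,0.6],[0.003,-0.04,0,0,0,0,0.6],[0.003,-0.035,0,0,0,0,0.6],[0.0014,-0.0249,0,0,0,0,0.6],[0,0,0,0,0,0,0.6],[0,0,0,0,0,0,0.6],[0,0,0,0,0,0,0.6]]'
```

```text
clock: 31.85
eef_pos: [457.4, 20.1, 131.3]
tcp_rot: [-3.141, -0.003, 0.0]
contact_force: [0.6, -0.1, -1.5]
opening: 0.545
grasp_force: 42.1
clock: 32.65
eef_pos: [465.9, 164.1, 128.8]
tcp_rot: [3.141, 0.002, -0.0]
contact_force: [-0.1, 0.3, -0.8]
opening: 0.543
grasp_force: 42.1
```

```bash
python3 -m inch '[[0.0005,-0.0005,0.015,0,0,0,0.6],[0,0,0.03,0,0,0,0.6],[0,0,0.03,0,0,0,0.6],[0,0,0.02,0,0,0,0.6],[0,0,0.01,0,0,0,0.6],[0,0,0,0,0,0,0.6],[0,0,0,0,0,0,0.6]]';python3 -m inch '[[0,0,0.002,0,0,0,0.6],[0,0,0,0,0,0,0.6],[0,0,0,0,0,0,0.6]]'
```

```text
clock: 33.35
eef_pos: [467.7, 165.2, 25.4]
tcp_rot: [-3.141, -0.0, -0.001]
contact_force: [-0.1, -0.2, -1.2]
opening: 0.547
grasp_force: 42.0
clock: 33.65
eef_pos: [467.7, 165.6, 23.5]
tcp_rot: [-3.141, -0.001, 0.0]
contact_force: [-0.0, 0.1, -2.4]
opening: 0.547
grasp_force: 42.0
```

```bash
python3 -m inch '[[-0.0005,0.0003,0.003,0,0,0,0.6],[0,0,0.003,0,0,0,0.6],[0,0,0,0,0,0,0.6],[0,0,0,0,0,0,0.6]]';python3 -m inch '[[0,0,0.001,0,0,0,0.6],[0,0,0,0,0,0,0.6]]'
```

```text
clock: 34.05
eef_pos: [466.6, 165.2, 16.7]
tcp_rot: [3.141, 0.0, 0.0]
contact_force: [0.1, -0.2, -1.8]
opening: 0.544
grasp_force: 42.0
clock: 34.25
eef_pos: [466.9, 165.2, 16.2]
tcp_rot: [-3.142, -0.0, 0.0]
contact_force: [-1.6, -1.0, 4.5]
opening: 0.549
grasp_force: 42.6
```

Contact. Release, retreat up and back, then check.

```bash
python3 -m inch '[[0,0,0,0,0,0,0],[0,0,0,0,0,0,-1],[0,0,0,0,0,0,-1],[0,0,0,0,0,0,-1],[0,0,0,0,0,0,-1]]' 20;  python3 -m inch '[[0,0,-0.01,0,0,0,-1],[0,0,-0.03,0,0,0,-1],[0,0,-0.04,0,0,0,-1],[0,0,-0.04,0,0,0,-1],[0,0,-0.04,0,0,0,-1],[0,0,-0.03,0,0,0,-1],[0,0,-0.01,0,0,0,-1]]'; python3 -m inch '[[-0.01,0.03,0,0,0,0,-1],[-0.01,0.04,0,0,0,0,-1],[-0.01,0.04,0,0,0,0,-1],[-0.01,0.04,0,0,0,0,-1],[-0.01,0.04,0,0,0,0,-1],[-0.01,0.02,0,0,0,0,-1],[0,0,0,0,0,0,-1],[0,0,0,0,0,0,-1]]'; python3 - <<'E'
from h import *
f=eyes.grab_frame('scene');g=eyes.grab_frame('top')
for c,z,x,y in(('blue',82,367.5,-275),('green',72,466.9,165),('yellow',88,381,290),('red',64,654,-7)):
   for b in blobs(f['img'],c):
    p=plane(f,*b[:2],z).round(1)
    if abs(p[0]-x)<25 and abs(p[1]-y)<25:print(c,np.round(b[:3],1),p,x,y)
cv2.imwrite('pics/f1.png',np.hstack([f['img'][100:360,180:460],g['img'][100:360,140:490]]))
E
```

```text
clock: 34.75
eef_pos: [466.9, 165.2, 15.8]
tcp_rot: [-3.142, -0.0, 0.0]
contact_force: [-0.7, 0.4, 0.3]
opening: 1.0
grasp_force: 0.0
clock: 35.45
eef_pos: [468.4, 165.8, 220.0]
tcp_rot: [-3.14, -0.006, 0.0]
contact_force: [0.2, 0.6, 0.1]
opening: 1.001
grasp_force: 0.0
clock: 36.25
eef_pos: [406.5, -45.0, 215.7]
tcp_rot: [-3.141, 0.0, -0.002]
contact_force: [-0.1, 0.6, 1.1]
opening: 0.997
grasp_force: 0.0
blue [217.3 232.7 219.5] [ 366.4 -275.9   82. ] 367.5 -275
green [351.8 158.   79. ] [466.4 164.1  72. ] 466.9 165
yellow [347.9 126.1  75.5] [382.  288.2  88. ] 381 290
red [383.8 217.6 194.5] [652.4  -7.   64. ] 654 -7
```

View pics/f1.png

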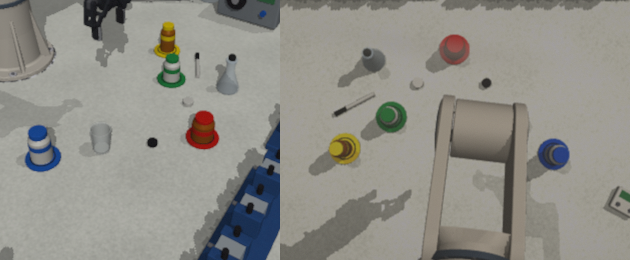

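The picture shows all four bottles upright on their own coasters, within about 2 mm of centre. The flask at about (228,78) and the beaker at about (100,138) are undisturbed.

```bash
python3 -c "
from rig import r
print(r.sign_off())"
```

```text
the job is handed in; nothing more can be done
None
```

All four bottles stand upright on the coasters matching their caps, each within about 2 mm of the circle's centre by camera; the flask and beaker are still standing in place, and I handed the job in at about 36 s.

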